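# Bolt the cup chest shut

## Robot

A 7-joint arm with a two-finger parallel gripper is mounted at the origin on the work surface. World frame = base frame: x ahead of the robot, y to its left, z up, the work surface at z = 0. Lengths are in mm, angles in rad, forces in N, time in s.
With the tool pointing down it reaches from about 400 to 875 mm from the base axis. Payload 4.4 kg.
Tool frame: the origin (TCP) lies midway between the tips of the shut fingers; the grasp point (between the pads) lies ctrl.grip_depth behind it (ctrl.grip_depth is the distance from the TCP to the grasp point, in mm); z points along the fingers, y is the line along which they close (so a half turn about z gives the same grasp; the last joint's range is limited). The gripper opens to 85 mm and grips with 20 to 120 N. Pads are 22 mm wide; open, the fingers measure 114 mm over their backs; the gripper's body (76 mm by 85 mm) begins 54 mm behind the grasp point. The pads swing forward as they close: fully open they stand 13 mm farther back than shut.
Start: joints at [1.258, 0.628, 0.038, 1.517, -0.027, 0.996, -0.02], TCP at [158.824, -630.312, 231.313] pointing down, gripper open.
Joint ranges: [-3.06, 3.06], [-0.37, 2.12], [-1.25, 1.32], [0.18, 2.47], [-1.1, 4.24], [0.23, 1.98], [-2.94, 2.94]. Speed limits (rad/s): [2.57, 2.57, 3.14, 3.14, 3.14, 3.14, 3.14].

## Interface

Orientations are given as [roll, pitch, yaw] about the fixed x, y, z axes, in that order (R = Rz(yaw) Ry(pitch) Rx(roll)).
In Python, from cell import ctrl gives the robot as it stands.
- The arm moves only by the tool carry_out, never from a script. Its argument "deltas" is one flat list of numbers, 7 for each row, row after row: the turn, a rotation vector about the tool's x, y, z in degrees, then the shift along the tool's x, y, z in m, then the closure, from -1 (fully open) to 1 (shut). In form: [wx, wy, wz, dx, dy, dz, claw, wx, wy, wz, dx, dy, dz, claw, ...]. A call has 1 to 12 rows; each row shifts and turns the commanded pose from where the row before left it, along the tool's axes as they then stand; what a row does not reach is not made up. A row lasts 1/8 s, in which the tool goes at most 62.5 mm and 10.7 degrees, less where a joint would pass 70% of its speed; a pose out of reach is approached as far as the arm can. A call with a gripper value outside its range is refused whole. The fingers move at their own pace and stop on an object; the grip force is fixed at half the most. Time passes only in rows, so rows that do not move let the fingers close. It gives the time, the measured TCP pose, the force, the opening and the grip force at its end, in the units of the state.
- ctrl.read_state(): the state, without advancing time (a new reading comes with each control period).
- ctrl.get_image(name): name is "scene" or "side" or "wrist"; returns the picture (420x560x3 uint8, red, green, blue); there is no depth.
- ctrl.calibration(name): a dict with "mtx" (3x3 intrinsics, pixels), "distortion" ([k1, k2, p1, p2, k3] as OpenCV has them; the pictures are not rectified), "R" (3x3) and "t" (3): a world point X has camera coordinates R X + t. Camera axes: x right, y down, z forward; pixel columns grow to the right and rows downward; lengths in mm; the calibration is good to about 2 mm. A picture is of the moment at which its call begins: read the wrist's pose just before it. calibration takes no time and is no camera call; for the wrist camera it gives the pose at the moment of the call.
- ctrl.finish_job(): hands the job in; it is judged then, once.
The state is a dict: "clock": time; "qpos": joint angles; "qd": joint speeds; "tau": joint torques, N m; "eef_pos": TCP position; "tool_rot": TCP orientation; "force": force on the tool from outside, world axes, zero at the start; "torque": the same for the moment, N m; "width": finger opening in mm; "gripper_force": force on a finger pad.
Only numpy, scipy, OpenCV 4.12 (cv2) and the standard library are available. Lean on these libraries where they do the work, as an engineer would, in place of code of your own. Each camera call takes 0.05 s, during which the arm holds its last target. There are 200 camera calls.

## Task

Shut the cup chest for the night: lower its lid all the way down, slide the barrel bolt fully across through the keeper on the lid until it comes up against the end of its slot, and turn the bolt's handle down into the notch so that it lies flat. Feel for the end of the slot and do not force the bolt or its handle, and leave the cups and other things on the counter where they stand.

Things in the scene. Friction and masses are not known exactly. Their poses are not given: they have to be found in the camera images.
- chest: Low light-wood chest, 280 (x) x 460 (y) x 100 mm high, fixed to the counter. Origin: centre of its underside; z up. Top face 100 mm above the origin: a fixed deck over y -230 to -30 mm, a hinged lid over y -28 to +225 mm, flush with the deck when shut. All positions below that are called 'chest frame' are from this origin along its axes.
- lid (a joint): Lid angle, rad: 0 = shut and flush, grows as the free edge (the edge at the deck) rises; starts open at 0.35 to 0.75. Wooden panel 280 x 253 x 16 mm, 0.75 kg, on a hinge line parallel to chest x at chest y +225 mm, z 100 mm. The hinge is stiff: the lid stays where it is left, and 1 to 4 N pressing on its top face near the free edge closes it.
- lid_edge (a point): Point on the lid's top face near its free edge, 230 mm from the hinge line, at chest x +20 mm: a good place to press. With the lid shut it lies at chest (20, -5, 100) mm.
- keeper (a point): Centre of the keeper, a steel hoop on the lid through which the bolt passes along chest y: 20 mm long, opening 21 mm wide, its bridge 27 mm above the lid. With the lid shut it lies at chest (-55, -12, 114) mm, on the bolt's axis.
- bolt (a joint): How far the bolt is slid towards the lid (chest +y), m: 0 to 0.008 at the start (drawn back). The end of its slot, beside the notch, is met somewhere from 0.043 to 0.060: the barrel was screwed on by hand, so it must be felt. Steel rod 14 mm thick on the axis chest x -55, z 114 mm; it rubs with about 7 N. Over 20 N against the slot or notch would be forcing it.
- bolt_tip (a point): Nose of the bolt, on its axis. When the bolt is home it stands at least 13 mm beyond the keeper's centre (chest +y).
- handle (a joint): Handle angle about the bolt's axis, rad: 0 = standing straight up, growing as it turns down towards chest -x (the side towards the robot), 1.52 = lying flat. It starts within 0.1 of upright. The slot keeps it within 0.15 rad of upright; only at the notch, at the slot's end, can it turn down. Notch 12 mm wide, shank 9 mm square. It turns stiffly (0.06 N m) and stays where left.
- handle_grip (a point): Middle of the handle's grip, 36 mm from the bolt's axis. The grip is a round steel bar 14 mm thick, reaching from 16 to 52 mm from the axis. Upright, this point lies at chest (-55, -150 + bolt travel, 150) mm. The slotted barrel round the bolt is 23 mm wide, its top 24.5 mm above the deck; base plate 44 mm wide, 3 mm thick.
- deck_cup: Small clay cup, 68 mm wide, 56 mm high, on the far right of the chest's deck. Origin: centre of its underside. Bystander.
- sugar_pot: White pot with wooden lid, 54 mm wide, 66 mm high, on the far side of the deck near the lid. Origin: centre of its underside. Bystander.
- big_cup: Large clay cup, 100 mm wide, 68 mm high, on a saucer on the right of the counter. Origin: centre of its underside. Bystander.
- milk_jug: Steel milk jug, 92 mm wide, 105 mm high, on the far right of the counter. Origin: centre of its underside. Bystander.
- board_cup: Tall clay cup, 88 mm wide, 85 mm high, on the wooden board left of the chest. Origin: centre of its underside. Bystander.
- tamper: Steel coffee tamper, 58 mm wide, 86 mm high, standing on the wooden board. Origin: centre of its underside. Bystander.
- teaspoon: Steel teaspoon, 140 mm long, lying on the right of the counter near the robot. Bystander.

How it is judged (in metres and radians):
On the way, in this order (a step that is already met when the one before it is completed fails the run):
1. the lid is down flush with the deck, the bolt not yet through the keeper (value of joint lid below 0.02 rad and y of bolt_tip in the frame of keeper below 0 m), for 0.2 s.
2. the bolt is through the keeper, past its far face, with the lid shut (value of joint lid below 0.02 rad and y of bolt_tip in the frame of keeper above 0.01 m), for 0.1 s.
At the end, for the whole second after the job is handed in: The lid is shut (within 0.02 rad), the bolt's nose stands at least 10 mm beyond the keeper's centre, and the handle lies down in its notch (at least 1.3 rad from upright) at rest (all of step 2 and value of joint handle above 1.3 rad and velocity of joint handle between -0.05 and 0.05 rad/s); the robot touches nothing.
It fails at once if the handle's shank is forced against the slot or notch with more than 20 N (contact force between handle_c0 and anything else above 20 N).
It fails at once if a bystander is shifted by more than 30 mm (distance of any of deck_cup, sugar_pot, big_cup, milk_jug, board_cup, tamper, teaspoon from where it was at the start of the episode above 0.03 m).
It also fails if it takes over 72 s, if anything falls off the work surface, if the arm or the gripper's body presses on something with over 40 N, if the wrist force passes 120 N, or if a joint passes its speed limit or range.

## Working session

There is one attempt and no reset: what is moved stays moved. The work goes in short steps, Python scripts to look and compute and a tool call to move; the robot and the scene stay as the last step left them, time stands still between calls to the robot, and variables do not carry over. Pictures are saved under pics/ and viewed, at most 10 in all, crops included, and the job is handed in when it is done.

Besides the shell and the picture viewer there is one more tool, called after ">>>" by a JSON object that holds its "op" and its "data". carry_out: Moves the arm, as the interface text tells. Its arguments: {"type":"object","properties":{"deltas":{"type":"array"}},"required":["deltas"]}

```bash
mkdir -p pics; python3 - <<'E'
from cell import ctrl
import cv2,numpy as np
s=ctrl.read_state();print(s, ctrl.grip_depth)
ims=[ctrl.get_image(n) for n in("scene","side")]
for n,i in zip(("scene","side"),ims):
    cv2.imwrite(f"pics/{n}0.png",i[...,::-1]); c=ctrl.calibration(n); print(n,{k:np.round(v,3).tolist() for k,v in c.items()})
E
```

```text
{'clock': 0.0, 'qpos': array([ 1.25819743,  0.62932014,  0.03846424,  1.51834747, -0.02696993,
        0.99632392, -0.0200379 ]), 'qd': array([-0.00114437, -0.00025737, -0.00057311,  0.00042068,  0.00015993,
        0.00097418, -0.00101175]), 'tau': array([-9.10764065e-04, -5.63410950e+01,  1.22603673e+00, -1.93451214e+01,
        1.10788512e-02,  1.06157022e-02,  3.03111605e-06]), 'eef_pos': array([ 158.65166702, -629.70189423,  230.41292981]), 'tool_rot': array([-3.13971325e+00,  6.16121167e-05,  2.46759852e-01]), 'force': array([-0.85461455,  0.85848483,  0.34687279]), 'torque': array([-0.01412912, -0.01651346,  0.01255761]), 'gripper_force': 0.0, 'width': 85.14581963162877} 18.700000000000003
scene {'mtx': [[495.522, 0.0, 290.524], [0.0, 495.522, 211.16], [0.0, 0.0, 1.0]], 'distortion': [0.011, 0.0, 0.0, 0.0, 0.0], 'R': [[0.701, 0.713, 0.012], [0.563, -0.543, -0.623], [-0.438, 0.444, -0.782]], 't': [-330.138, -192.649, 1637.005]}
side {'mtx': [[418.337, 0.0, 281.834], [0.0, 418.337, 205.261], [0.0, 0.0, 1.0]], 'distortion': [-0.098, 0.0, 0.0, 0.0, 0.0], 'R': [[-0.273, 0.962, -0.013], [0.693, 0.187, -0.696], [-0.668, -0.199, -0.717]], 't': [121.778, -260.025, 1854.4]}
```

```bash
python3 -c "
import cv2
for n in('scene','side'):
    i=cv2.imread(f'pics/{n}0.png'); cv2.imwrite(f'pics/{n}0b.png',cv2.resize(i,(800,600),interpolation=cv2.INTER_CUBIC))"
```

```text
(no output)
```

View pics/scene0b.png

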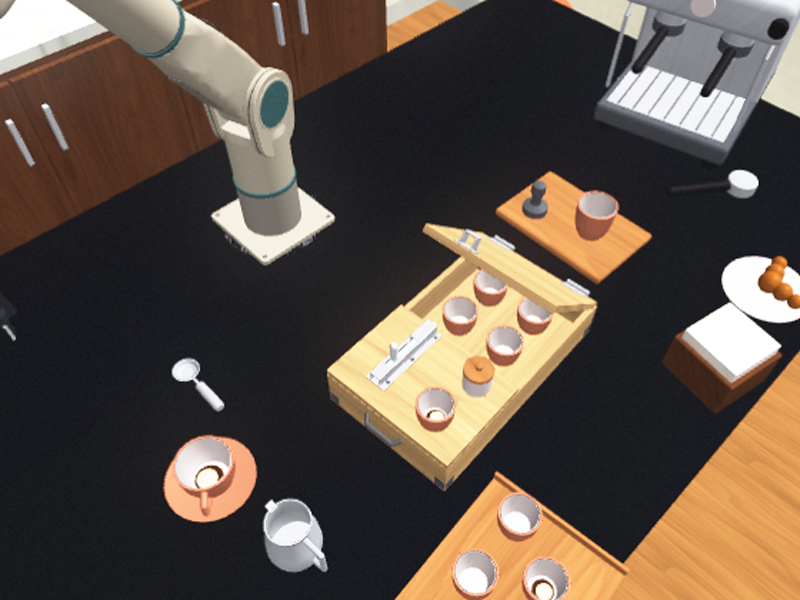

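View pics/side0b.png

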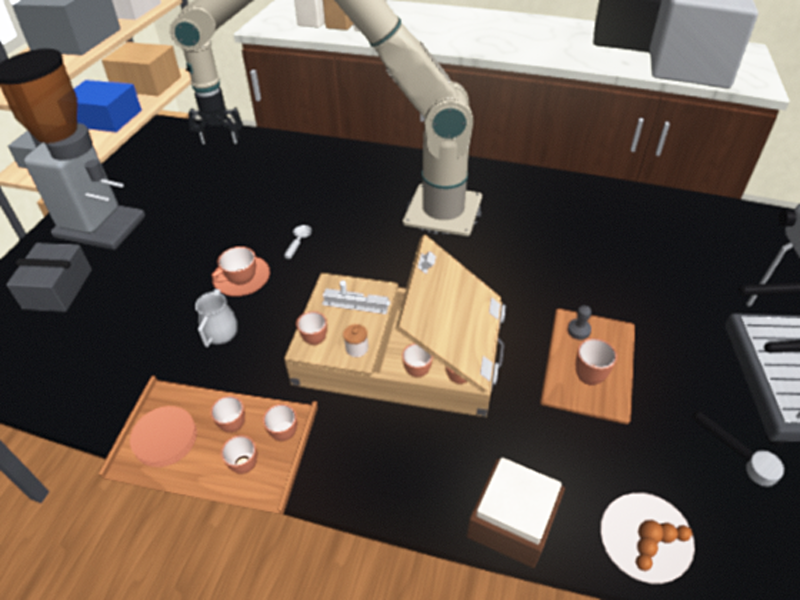

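The scene view shows the open chest: lid up, the bolt barrel from (370,380) to (438,330) and the handle at (393,350). In the side view the handle is at (343,288) and the lid's free corner at (425,238). Both pictures are scaled by 1/0.7. Next I'll enlarge the chest.

```bash
python3 -c "
import cv2
i=cv2.imread('pics/scene0.png')[200:350,225:425]; cv2.imwrite('pics/scA.png',cv2.resize(i,(800,600),interpolation=cv2.INTER_CUBIC))
i=cv2.imread('pics/side0.png')[155:305,180:380]; cv2.imwrite('pics/siA.png',cv2.resize(i,(800,600),interpolation=cv2.INTER_CUBIC))"
```

```text
(no output)
```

View pics/scA.png

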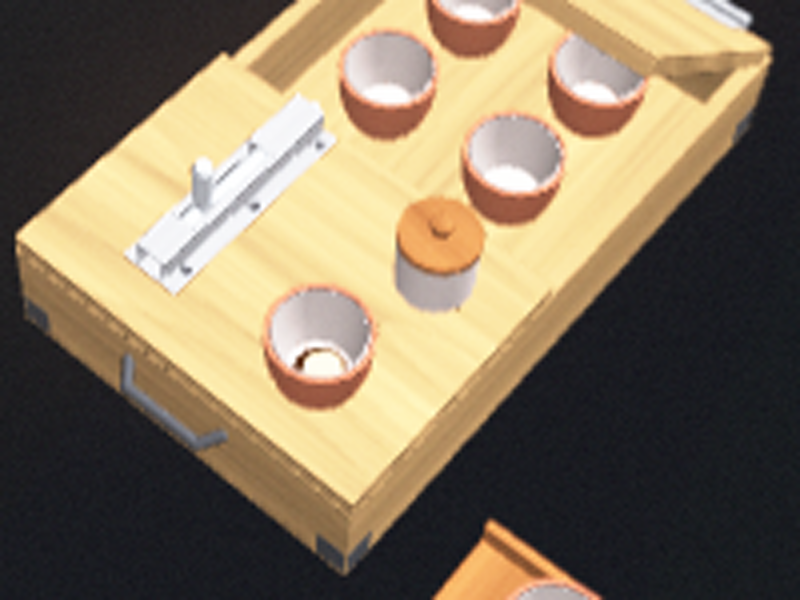

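View pics/siA.png

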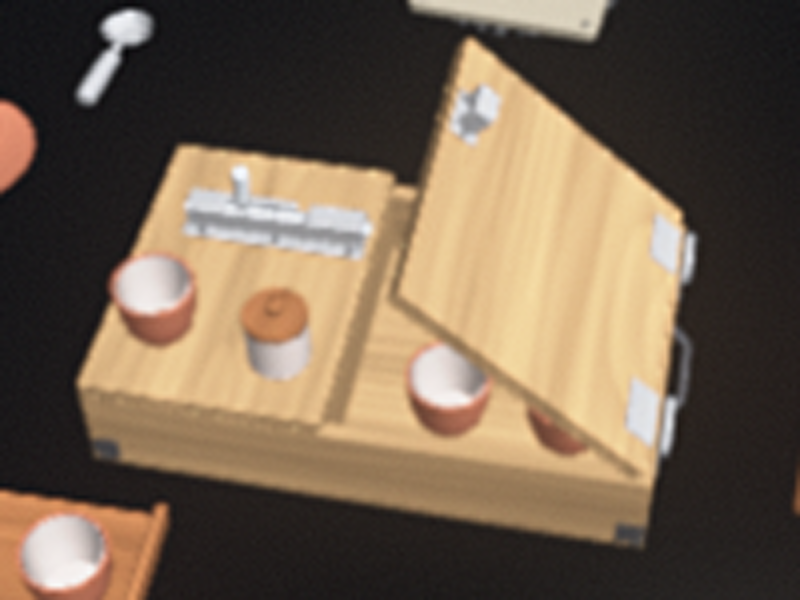

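The crops show the deck corners: scene (18,236), (350,506), (225,55), (550,292) and side (183,147), (80,386), (393,172), (325,428). The handle top is at scene (203,162) and side (240,172), and the lid's free corners are at side (468,38) and (398,297).

```bash
cat > h.py <<'E'
from cell import ctrl
import numpy as np,cv2
from scipy.spatial.transform import Rotation as Ro
def ray(c,px):
    p=cv2.undistortPoints(np.float64([[px]]),np.array(c['mtx']),np.array(c['distortion']))[0,0]
    R=np.array(c['R']);t=np.array(c['t']);d=R.T@[p[0],p[1],1];return -R.T@t,d/np.linalg.norm(d)
def plane(c,px,z):
    o,d=ray(c,px);return o+d*(z-o[2])/d[2]
def tri(rs):
    A=sum(np.eye(3)-np.outer(d,d) for o,d in rs);b=sum((np.eye(3)-np.outer(d,d))@o for o,d in rs)
    x=np.linalg.solve(A,b);return x,[round(float(np.linalg.norm((np.eye(3)-np.outer(d,d))@(x-o))),1) for o,d in rs]
E
python3 - <<'E'
from h import *
S,T=ctrl.calibration('scene'),ctrl.calibration('side')
s=lambda p:(225+p[0]/4-.4,200+p[1]/4-.4); t=lambda p:(180+p[0]/4-.4,155+p[1]/4-.4)
a=[(18,236),(350,506),(225,55),(550,292),(203,164)]
b=[(183,147),(80,386),(393,172),(325,428),(240,174)]
P=[]
for p,q in zip(a,b):
    x,r=tri([ray(S,s(p)),ray(T,t(q))]);P.append(x);print(x.round(1),r,plane(S,s(p),100).round(1),plane(T,t(q),100).round(1))
M=np.array([(-140,-230),(140,-230),(-140,-30),(140,-30)],float)
W=np.array(P[:4])[:,:2]
c=M.mean(0);U,_,V=np.linalg.svd((M-c).T@(W-W.mean(0)));R=(U@V).T
o=W.mean(0)-R@c;yaw=np.arctan2(R[1,0],R[0,0]);print('chest',o,yaw,np.linalg.det(R),(W-(M@R.T+o)).round(1).tolist())
g=R.T@(P[4][:2]-o);print('handle top chest',g)
# lid free corners: chest x known -> intersect with plane x=+-140
for q,xx in(((468,38),-140),((398,297),140)):
    oo,d=ray(T,t(q));n=np.array([R[0,0],R[1,0],0]);k=(xx-n@(oo-[*o,0]))/(n@d);X=oo+k*d
    y=(R.T@(X[:2]-o))[1];print('lid',X.round(1),y.round(1),np.arctan2(X[2]-100,225-y))
E
```

```text
[ 458.2 -210.4   96.5] [1.9, 1.9] [ 462.3 -212.7  100. ] [ 459.1 -208.5  100. ]
[ 735.3 -191.7   94.1] [1.4, 1.4] [ 738.3 -194.7  100. ] [ 737.8 -188.8  100. ]
[445.6 -15.1 101.5] [2.9, 2.9] [447.8 -16.2 100. ] [440.5 -15.1 100. ]
[718.8   8.3  86.8] [2.6, 2.6] [ 7.254e+02 -7.000e-01  1.000e+02] [724.9  12.5 100. ]
[ 536.4 -119.6  162.9] [0.2, 0.2] [503.5 -89.6 100. ] [ 478.4 -146.4  100. ]
chest [579.70309906  27.39424937] 0.07532990685183168 0.9999999999999997 [[0.8, 2.1], [-1.3, -0.3], [3.3, -2.1], [-2.8, 0.3]]
handle top chest [ -54.2910158  -143.33863227]
lid [437.5  51.1 267.9] 34.3 0.7219634350007665
lid [716.7  72.2 264.1] 34.4 0.7108171598390636
```

>>> {"op": "carry_out", "data": {"deltas": [0,0,9.8,0,0,-0.05,1,0,0,0,0,0,-0.05,1,0,0,0,0.022,-0.03,0,1,0,0,0,0.022,-0.03,0,1,0,0,0,0.022,-0.03,0,1,0,0,0,0.022,-0.03,0,1,0,0,0,0.022,-0.03,0,1,0,0,0,0.022,-0.03,0,1,0,0,0,0.022,-0.03,0,1,0,0,0,0.022,-0.03,0,1,0,0,0,0.022,-0.03,0,1,0,0,0,0.022,-0.03,0,1]}}

```text
clock: 1.6
eef_pos: [355.8, -313.3, 331.1]
tool_rot: [-3.141, 0.0, 0.076]
force: [0.9, -0.0, 0.1]
width: -0.1
gripper_force: 0.0
```

>>> {"op": "carry_out", "data": {"deltas": [0,0,0,0.024,-0.033,0,1,0,0,0,0.024,-0.033,0,1,0,0,0,0.024,-0.033,0,1,0,0,0,0.024,-0.033,0,1,0,0,0,0.024,-0.033,0,1,0,0,0,0.024,-0.033,0,1,0,0,0,0.024,-0.033,0,1,0,0,0,0.024,-0.033,0,1,0,0,0,0.024,-0.033,0,1,0,0,0,0.024,-0.033,0,1,0,0,0,0.022,-0.034,0,1,0,0,0,0,0,0,1]}}

```text
clock: 3.1
eef_pos: [589.5, 72.5, 330.4]
tool_rot: [-3.139, 0.001, 0.081]
force: [-0.2, -0.9, -0.7]
width: 0.1
gripper_force: 0.0
```

>>> {"op": "carry_out", "data": {"deltas": [0,0,0,0,0,0.02,1,0,0,0,0,0,0.02,1,0,0,0,0,0.003,0.015,1,0,0,0,0,0.003,0.015,1,0,0,0,0,0.003,0.015,1,0,0,0,0,0.003,0.015,1,0,0,0,0,0.003,0.015,1,0,0,0,0,0.003,0.015,1,0,0,0,0,0.003,0.015,1,0,0,0,0,0.003,0.015,1,0,0,0,0,0.003,0.015,1,0,0,0,0,0.003,0.015,1]}}

```text
clock: 4.6
eef_pos: [591.4, 38.0, 140.3]
tool_rot: [3.141, 0.0, 0.076]
force: [0.4, -0.9, 2.0]
width: -0.0
gripper_force: 0.7
```

>>> {"op": "carry_out", "data": {"deltas": [0,0,0,0,0.003,0.012,1,0,0,0,0,0.003,0.012,1,0,0,0,0,0.003,0.008,1,0,0,0,0,0,0.005,1]}}

```text
clock: 5.1
eef_pos: [591.9, 28.8, 103.8]
tool_rot: [3.141, 0.001, 0.075]
force: [-0.2, -0.9, 1.4]
width: 0.0
gripper_force: 0.7
```

>>> {"op": "carry_out", "data": {"deltas": [0,0,0,0,0,0.002,1,0,0,0,0,0,0.002,1,0,0,0,0,0,0,1]}}

```text
clock: 5.48
eef_pos: [592.3, 29.4, 100.4]
tool_rot: [-3.141, -0.0, 0.076]
force: [0.4, -0.9, 0.4]
width: -0.1
gripper_force: 0.0
```

>>> {"op": "carry_out", "data": {"deltas": [0,0,0,0,0,0.001,1,0,0,0,0,0,0.001,1,0,0,0,0,0,0,1]}}

```text
clock: 5.85
eef_pos: [592.5, 29.5, 100.0]
tool_rot: [3.141, -0.001, 0.076]
force: [-4.2, -0.5, 12.6]
width: -0.0
gripper_force: 5.9
```

>>> {"op": "carry_out", "data": {"deltas": [0,0,0,0,0,-0.02,1,0,0,0,0,0,-0.04,1,0,0,0,0,0,-0.04,1,0,0,0,0,0,-0.04,1,0,0,0,-0.011,0.03,-0.01,1,0,0,0,-0.011,0.03,0,1,0,0,0,-0.011,0.03,0,1,0,0,0,-0.011,0.03,0,1,0,0,0,-0.012,0.03,0,1,0,0,0,-0.012,0.03,0,1,0,0,0,0,0,0,1,0,0,0,0,0,0,1]}}

```text
clock: 7.35
eef_pos: [538.4, -154.2, 248.4]
tool_rot: [-3.141, -0.001, 0.076]
force: [-0.2, 0.8, 0.1]
width: -0.1
gripper_force: 0.0
```

```bash
python3 - <<'E'
from h import *
s=ctrl.read_state();print(s['eef_pos'],s['force'])
c=ctrl.calibration('wrist');im=ctrl.get_image('wrist')
np.savez('w1.npz',**c)
side=ctrl.get_image('side')
cv2.imwrite('pics/w1r.png',im[...,::-1]);cv2.imwrite('pics/si1.png',side[...,::-1])
w=cv2.resize(im,(520,390),interpolation=cv2.INTER_CUBIC)
cv2.imwrite('pics/w1.png',cv2.resize(im,(800,600),interpolation=cv2.INTER_CUBIC)[...,::-1])
# expected handle projections
X=np.float64([[536.4,-119.6,162.9]]);r,_=cv2.Rodrigues(np.array(c['R']))
print(cv2.projectPoints(X,r,np.array(c['t']),np.array(c['mtx']),np.array(c['distortion']))[0]/.7)
E
```

```text
[ 538.35899732 -154.22296484  248.43847109] [-0.17981729  0.78643949  0.14653912]
[[[337.61970904 311.66089023]]]
```

View pics/w1.png

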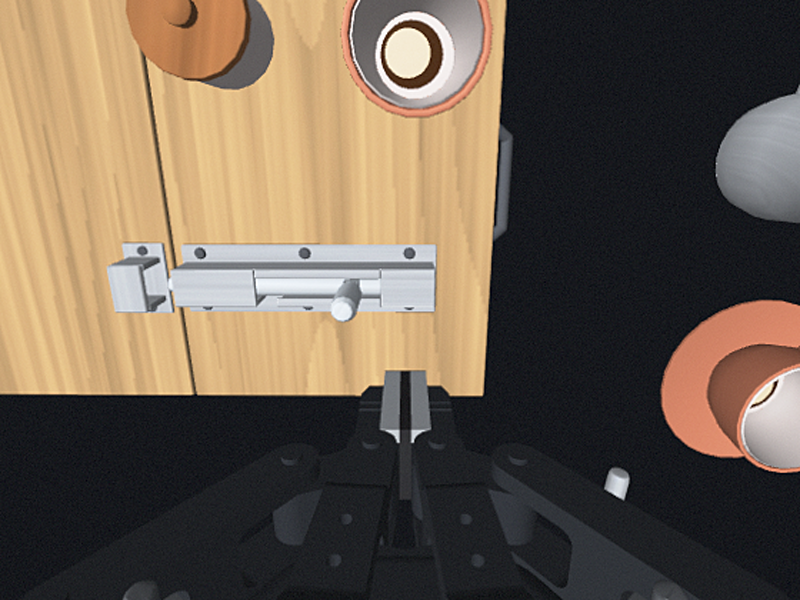

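The wrist view shows the lid shut and level. The handle top is at (342,313), the barrel spans x 173–435, the slot's lid end is at (255,288), with the notch beside it at x 257–278, and the keeper is at (140,285). The fingertips are at (385–427,375).

```bash
python3 - <<'E'
from h import *
c=dict(np.load('w1.npz'));S,T=ctrl.calibration('scene'),ctrl.calibration('side')
w=lambda p:(p[0]*.7,p[1]*.7)
x,r=tri([ray(c,w((342,313))),ray(S,(225+203/4-.4,200+164/4-.4)),ray(T,(180+60-.4,155+174/4-.4))]);print('handle top',x.round(1),r)
print('plane166',plane(c,w((342,313)),166).round(1))
o=np.array([579.7,27.4]);a=.0753;R=np.array([[np.cos(a),-np.sin(a)],[np.sin(a),np.cos(a)]])
ch=lambda X:(R.T@(X[:2]-o)).round(1)
print('chest handle',ch(x),ch(plane(c,w((342,313)),166)))
for n,p,z in(('lidgap',(172,245),100),('gap2',(193,393),100),('edge',(485,395),100),('barL',(182,244),103),('barR',(435,244),103),('barL2',(180,312),103),('barR2',(435,312),103),('slotL',(255,270),124),('notchL',(257,300),118),('notchR',(278,300),118),('tipL',(385,375),248),('tipR',(427,375),248),('keepR',(150,262),127)):
    X=plane(c,w(p),z);print(n,X.round(1),ch(X))
E
```

```text
handle top [ 535.9 -120.4  162.5] [1.4, 1.0, 0.6]
plane166 [ 537.  -122.2  166. ]
chest handle [ -54.7 -144.1] [ -53.9 -146. ]
lidgap [549.7  -7.5 100. ] [-32.5 -32.5]
gap2 [446.4 -14.1 100. ] [-136.1  -31.4]
edge [ 460.4 -215.2  100. ] [-137.2 -233. ]
barL [551.5 -15.2 103. ] [-31.3 -40.3]
barR [ 563.3 -170.4  103. ] [ -31.2 -196. ]
barL2 [506.7 -10.8 103. ] [-75.7 -32.6]
barR2 [ 519.3 -174.7  103. ] [ -75.5 -197. ]
slotL [544.2 -66.2 124. ] [-42.4 -90.7]
notchL [523.9 -65.2 118. ] [-62.6 -88.1]
notchR [524.8 -77.9 118. ] [ -62.6 -100.9]
tipL [ 546.1 -146.5  248. ] [ -46.6 -170.9]
tipR [ 547.2 -160.4  248. ] [ -46.6 -184.8]
keepR [545.3  -7.2 127. ] [-36.9 -31.9]
```

>>> {"op": "carry_out", "data": {"deltas": [0,0,0,-0.001,0.003,0.02,1,0,0,0,0,0,0.02,1,0,0,0,0,0,0.02,1,0,0,0,0,0,0.02,1,0,0,0,0,0,0.015,1,0,0,0,0,0,0.013,1,0,0,0,0,0,0,1,0,0,0,0,0,0,1]}}

```text
clock: 8.45
eef_pos: [537.7, -158.3, 140.8]
tool_rot: [3.141, -0.001, 0.076]
force: [-0.6, 0.5, 0.6]
width: 0.2
gripper_force: 0.0
```

>>> {"op": "carry_out", "data": {"deltas": [0,0,0,0,-0.004,0,1,0,0,0,0,-0.004,0,1,0,0,0,0,-0.002,0,1,0,0,0,0,0,0,1]}}

```text
clock: 8.95
eef_pos: [536.5, -148.0, 140.4]
tool_rot: [-3.142, -0.0, 0.076]
force: [-0.4, 1.0, -0.7]
width: -0.1
gripper_force: 0.0
```

>>> {"op": "carry_out", "data": {"deltas": [0,0,0,0,-0.002,0,1,0,0,0,0,-0.002,0,1,0,0,0,0,-0.002,0,1]}}

```text
clock: 9.32
eef_pos: [536.0, -142.9, 140.4]
tool_rot: [3.141, -0.0, 0.076]
force: [0.5, -3.8, 0.1]
width: -0.0
gripper_force: 2.0
```

>>> {"op": "carry_out", "data": {"deltas": [0,0,0,0,-0.002,0,1,0,0,0,0,-0.002,0,1,0,0,0,0,-0.002,0,1]}}

```text
clock: 9.7
eef_pos: [535.7, -139.5, 140.4]
tool_rot: [3.138, -0.001, 0.073]
force: [0.3, -6.9, -2.5]
width: 0.1
gripper_force: 3.5
```

>>> {"op": "carry_out", "data": {"deltas": [0,0,0,0,-0.002,0,1,0,0,0,0,-0.002,0,1,0,0,0,0,-0.002,0,1]}}

```text
clock: 10.07
eef_pos: [535.3, -133.5, 140.4]
tool_rot: [3.138, -0.001, 0.073]
force: [0.2, -6.6, -0.3]
width: 0.1
gripper_force: 3.5
```

>>> {"op": "carry_out", "data": {"deltas": [0,0,0,0,-0.003,0,1,0,0,0,0,-0.003,0,1,0,0,0,0,-0.003,0,1,0,0,0,0,-0.003,0,1,0,0,0,0,-0.003,0,1,0,0,0,0,-0.003,0,1,0,0,0,0,-0.003,0,1]}}

```text
clock: 10.95
eef_pos: [533.7, -112.5, 140.4]
tool_rot: [3.138, -0.001, 0.073]
force: [1.6, -7.5, -1.4]
width: 0.0
gripper_force: 3.6
```

>>> {"op": "carry_out", "data": {"deltas": [0,0,0,0,-0.0015,0,1,0,0,0,0,-0.0015,0,1,0,0,0,0,-0.0015,0,1]}}

```text
clock: 11.32
eef_pos: [533.4, -108.0, 140.4]
tool_rot: [3.138, -0.001, 0.073]
force: [0.5, -7.0, -1.8]
width: -0.2
gripper_force: 3.5
```

>>> {"op": "carry_out", "data": {"deltas": [0,0,0,0,-0.001,0,1,0,0,0,0,-0.001,0,1,0,0,0,0,-0.001,0,1]}}

```text
clock: 11.7
eef_pos: [533.1, -105.0, 140.4]
tool_rot: [3.138, -0.001, 0.073]
force: [0.4, -6.9, -1.5]
width: -0.1
gripper_force: 3.5
```

>>> {"op": "carry_out", "data": {"deltas": [0,0,0,0,-0.001,0,1,0,0,0,0,-0.001,0,1,0,0,0,0,-0.001,0,1]}}

```text
clock: 12.08
eef_pos: [532.9, -102.1, 140.4]
tool_rot: [3.138, -0.001, 0.073]
force: [0.6, -7.2, -1.7]
width: -0.2
gripper_force: 3.5
```

>>> {"op": "carry_out", "data": {"deltas": [0,0,0,0,-0.001,0,1,0,0,0,0,-0.001,0,1,0,0,0,0,-0.001,0,1]}}

```text
clock: 12.45
eef_pos: [532.7, -99.0, 140.4]
tool_rot: [3.138, -0.001, 0.073]
force: [0.1, -7.1, -1.5]
width: 0.1
gripper_force: 3.5
```

>>> {"op": "carry_out", "data": {"deltas": [0,0,0,0,-0.001,0,1,0,0,0,0,-0.001,0,1]}}

```text
clock: 12.7
eef_pos: [532.5, -97.0, 140.4]
tool_rot: [3.138, -0.001, 0.073]
force: [1.0, -6.9, -0.9]
width: 0.1
gripper_force: 3.5
```

>>> {"op": "carry_out", "data": {"deltas": [0,0,0,0,-0.001,0,1,0,0,0,0,-0.001,0,1]}}

```text
clock: 12.95
eef_pos: [532.4, -95.1, 140.4]
tool_rot: [3.138, -0.001, 0.073]
force: [0.7, -6.6, -0.9]
width: 0.1
gripper_force: 3.5
```

>>> {"op": "carry_out", "data": {"deltas": [0,0,0,0,-0.001,0,1,0,0,0,0,-0.001,0,1]}}

```text
clock: 13.2
eef_pos: [532.2, -93.1, 140.4]
tool_rot: [3.138, -0.001, 0.073]
force: [1.3, -6.7, -0.8]
width: 0.3
gripper_force: 3.5
```

>>> {"op": "carry_out", "data": {"deltas": [0,0,0,0,-0.001,0,1]}}

```text
clock: 13.32
eef_pos: [532.1, -92.1, 140.4]
tool_rot: [3.138, -0.0, 0.073]
force: [0.1, -5.8, -0.8]
width: 0.3
gripper_force: 3.5
```

>>> {"op": "carry_out", "data": {"deltas": [0,0,0,0,-0.001,0,1]}}

```text
clock: 13.45
eef_pos: [532.1, -91.1, 140.4]
tool_rot: [3.138, -0.001, 0.073]
force: [1.5, -7.1, -1.9]
width: 0.1
gripper_force: 3.5
```

>>> {"op": "carry_out", "data": {"deltas": [0,0,0,0,-0.001,0,1]}}

```text
clock: 13.58
eef_pos: [532.1, -90.5, 140.5]
tool_rot: [3.138, -0.001, 0.073]
force: [0.4, -9.6, -1.5]
width: -0.1
gripper_force: 4.5
```

>>> {"op": "carry_out", "data": {"deltas": [0,0,0,0,-0.0005,0,1,0,0,0,0,0,0,1]}}

```text
clock: 13.82
eef_pos: [532.0, -90.5, 140.4]
tool_rot: [3.137, -0.001, 0.073]
force: [1.4, -9.0, -1.5]
width: 0.1
gripper_force: 4.4
```

>>> {"op": "carry_out", "data": {"deltas": [0,0,0,0,-0.0005,0,1,0,0,0,0,0,0,1]}}

```text
clock: 14.08
eef_pos: [532.0, -90.4, 140.5]
tool_rot: [3.137, -0.001, 0.073]
force: [1.0, -9.3, -0.7]
width: 0.1
gripper_force: 4.9
```

>>> {"op": "carry_out", "data": {"deltas": [0,0,0,0,-0.001,0,1,0,0,0,0,0,0,1]}}

```text
clock: 14.32
eef_pos: [532.0, -90.3, 140.5]
tool_rot: [3.136, -0.001, 0.072]
force: [1.1, -11.9, -1.6]
width: 0.1
gripper_force: 5.7
```

>>> {"op": "carry_out", "data": {"deltas": [0,0,0,0,0.005,0,1,0,0,0,0,0.01,0,1,0,0,0,0,0,-0.03,1,0,0,0,0,0,-0.03,1,0,0,0,0.02,-0.015,0,1,0,0,0,0.018,-0.015,0,1,0,0,0,0,0,0,1,0,0,0,0,0,0,1]}}

```text
clock: 15.32
eef_pos: [567.4, -67.9, 200.0]
tool_rot: [3.141, 0.002, 0.075]
force: [-0.0, 1.1, -0.9]
width: 0.2
gripper_force: 0.0
```

```bash
python3 - <<'E'
from h import *
c=ctrl.calibration('wrist');im=ctrl.get_image('wrist');np.savez('w2.npz',**c);s=ctrl.read_state();print(s['eef_pos'],s['force'])
cv2.imwrite('pics/w2.png',cv2.resize(im,(800,600),interpolation=cv2.INTER_CUBIC)[...,::-1])
E
```

```text
[567.37457903 -68.19180695 200.05099926] [ 0.14052415 -0.5000081   0.05101102]
```

View pics/w2.png

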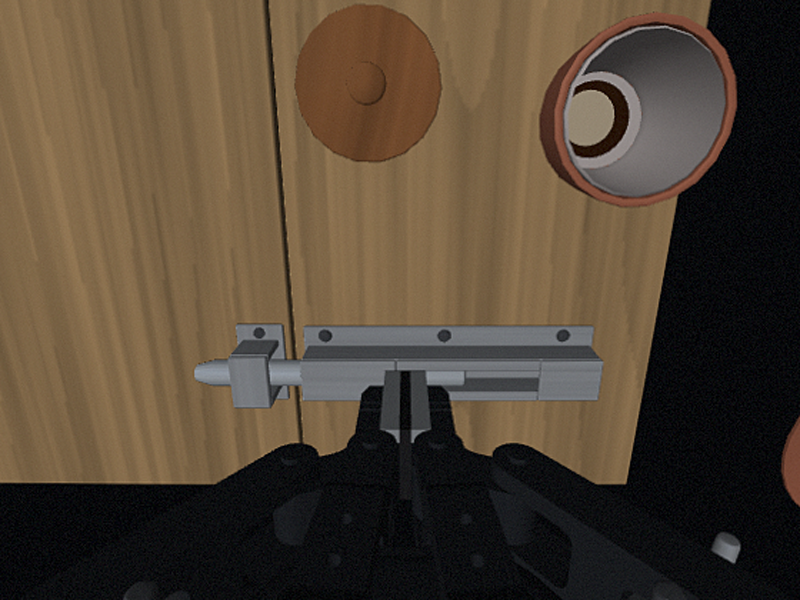

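The bolt nose is through the keeper, at (197,373) beyond the hoop at (250,375). The slot end, near (397,365), lies under the fingertips, so the handle is aligned with them.

>>> {"op": "carry_out", "data": {"deltas": [0,0,0,0,0,0.02,1,0,0,0,0,0,0.02,1,0,0,0,0,0,0.006,1,0,0,0,-0.005,0,0,1,0,0,0,-0.004,0,0,1,0,0,0,0,0,0,1]}}

```text
clock: 16.12
eef_pos: [559.3, -68.1, 155.0]
tool_rot: [3.141, -0.001, 0.075]
force: [-0.4, -0.1, 0.3]
width: 0.1
gripper_force: 0.0
```

>>> {"op": "carry_out", "data": {"deltas": [0,0,0,-0.002,0,0,1,0,0,0,-0.002,0,0,1,0,0,0,-0.002,0,0,1]}}

```text
clock: 16.5
eef_pos: [553.3, -68.3, 154.4]
tool_rot: [3.142, -0.0, 0.076]
force: [-0.3, -0.6, 0.1]
width: 0.2
gripper_force: 0.0
```

>>> {"op": "carry_out", "data": {"deltas": [0,0,0,-0.002,0,0,1,0,0,0,-0.002,0,0,1,0,0,0,-0.002,0,0,1]}}

```text
clock: 16.88
eef_pos: [548.1, -68.8, 154.6]
tool_rot: [3.141, -0.002, 0.076]
force: [1.1, 0.3, 1.3]
width: -0.4
gripper_force: 0.7
```

>>> {"op": "carry_out", "data": {"deltas": [0,0,0,-0.003,0,0,1,0,0,0,-0.003,0,0,1,0,0,0,-0.003,0,0,1,0,0,0,-0.003,0,0,1]}}

```text
clock: 17.38
eef_pos: [535.1, -69.7, 154.2]
tool_rot: [-3.142, 0.0, 0.076]
force: [1.4, -0.3, 0.0]
width: -0.1
gripper_force: 0.6
```

>>> {"op": "carry_out", "data": {"deltas": [0,0,0,-0.003,0,0,1,0,0,0,-0.003,0,0.001,1,0,0,0,-0.003,0,0.001,1]}}

```text
clock: 17.75
eef_pos: [526.3, -70.4, 152.3]
tool_rot: [-3.142, 0.0, 0.076]
force: [2.2, 0.7, 1.4]
width: -0.1
gripper_force: 0.6
```

>>> {"op": "carry_out", "data": {"deltas": [0,0,0,-0.0035,0,0.0027,1,0,0,0,-0.0035,0,0.0027,1,0,0,0,-0.003,0,0.003,1,0,0,0,-0.003,0,0.003,1]}}

```text
clock: 18.25
eef_pos: [513.1, -71.4, 140.7]
tool_rot: [-3.142, 0.001, 0.076]
force: [-0.1, -0.4, 2.1]
width: -0.2
gripper_force: 0.7
```

>>> {"op": "carry_out", "data": {"deltas": [0,0,0,-0.003,0,0.003,1,0,0,0,-0.003,0,0.003,1,0,0,0,0,0,0,1]}}

```text
clock: 18.62
eef_pos: [507.2, -71.8, 134.6]
tool_rot: [-3.141, 0.001, 0.076]
force: [-0.6, 0.1, 0.2]
width: -0.1
gripper_force: 0.0
```

>>> {"op": "carry_out", "data": {"deltas": [0,0,0,-0.0012,0,0.0025,1,0,0,0,-0.0012,0,0.0025,1,0,0,0,0,0,0,1]}}

```text
clock: 19.0
eef_pos: [504.9, -72.0, 129.7]
tool_rot: [-3.141, 0.001, 0.076]
force: [0.5, -0.5, -0.1]
width: -0.1
gripper_force: 0.1
```

>>> {"op": "carry_out", "data": {"deltas": [0,0,0,0,0,0.0015,1,0,0,0,0,0,0.0015,1]}}

```text
clock: 19.25
eef_pos: [504.9, -72.0, 126.8]
tool_rot: [3.142, 0.0, 0.076]
force: [-1.3, 0.0, 2.1]
width: 0.1
gripper_force: 0.7
```

>>> {"op": "carry_out", "data": {"deltas": [0,0,0,0,0,0.001,1,0,0,0,0,0,0.001,1]}}

```text
clock: 19.5
eef_pos: [505.1, -72.0, 124.8]
tool_rot: [3.142, 0.0, 0.076]
force: [-0.5, 0.2, 2.5]
width: -0.1
gripper_force: 0.7
```

>>> {"op": "carry_out", "data": {"deltas": [0,0,0,0,0,0.001,1]}}

```text
clock: 19.62
eef_pos: [505.1, -72.0, 123.8]
tool_rot: [3.142, 0.0, 0.076]
force: [-0.7, -0.2, 1.3]
width: -0.0
gripper_force: 0.7
```

>>> {"op": "carry_out", "data": {"deltas": [0,0,0,0,0,0.001,1]}}

```text
clock: 19.75
eef_pos: [505.1, -72.0, 122.8]
tool_rot: [-3.142, 0.0, 0.076]
force: [-1.5, 0.1, 1.9]
width: -0.3
gripper_force: 0.7
```

>>> {"op": "carry_out", "data": {"deltas": [0,0,0,0,0,0.001,1,0,0,0,0,0,0,1]}}

```text
clock: 20.0
eef_pos: [505.1, -72.0, 122.3]
tool_rot: [3.141, 0.0, 0.076]
force: [-1.4, 0.0, 5.9]
width: -0.2
gripper_force: 2.9
```

The force rises at z = 122, so the handle is flat. I'll retreat upward and look again.

>>> {"op": "carry_out", "data": {"deltas": [0,0,0,0,0,-0.01,1,0,0,0,0,0,-0.03,1,0,0,0,0,0,-0.04,1,0,0,0,-0.01,0.03,-0.04,1,0,0,0,-0.02,0.04,-0.01,1,0,0,0,0,0,0,1,0,0,0,0,0,0,1]}}

```text
clock: 20.88
eef_pos: [480.8, -143.6, 252.1]
tool_rot: [-3.141, -0.001, 0.076]
force: [0.4, -0.3, -0.5]
width: 0.3
gripper_force: 0.0
```

```bash
python3 - <<'E'
from h import *
im=ctrl.get_image('wrist');s=ctrl.read_state();print(s['eef_pos'],s['force'])
cv2.imwrite('pics/w3.png',cv2.resize(im,(800,600),interpolation=cv2.INTER_CUBIC)[...,::-1])
E
```

```text
[ 480.88018183 -143.01337357  251.86555912] [-0.74174268 -0.05395694 -1.12670635]
```

View pics/w3.png

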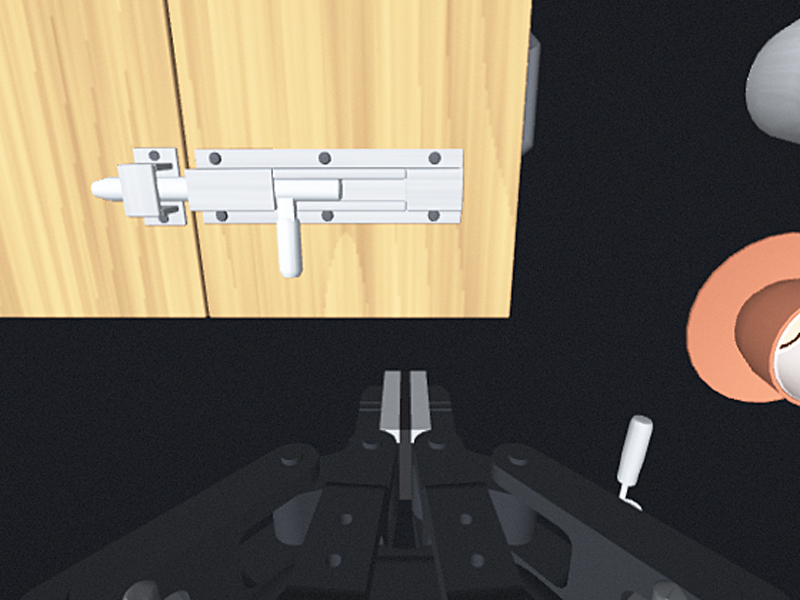

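The picture shows the handle lying flat in its notch at (290,240), the bolt nose beyond the keeper at (95,188) and the lid flush; the robot is clear of everything.

```bash
python3 -c "
from cell import ctrl
print(ctrl.finish_job())"
```

```text
the job is handed in; nothing more can be done
None
```

The chest is shut: lid down flush, bolt through the keeper to the felt end of its slot (about 12 N at most), handle flat in its notch, no bystander touched; the job is handed in, though no verdict came back.

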